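# Tip the drained tube racks back on to their feet

### The job

Two empty blue tube racks, a larger and a smaller one, have been left standing on their long sides to drain. Tip each one over by pushing it with the fingertips so that it stands on its foot with its tube holes facing up, close to where it was; push only, do not pick the racks up or carry them, and leave everything else on the bench, including the upright rack full of tubes, where it is.

Things in the scene. Friction and masses are not known exactly. Their poses are not given: they have to be found in the camera images.
- large_rack: Larger blue tube rack, empty, 140 g +-40%, standing on a long side, any yaw. At the start 80 mm tall, 120 mm long along its y, 45 mm thick along its x (+-22.5). Origin: centre of the underside at the start, z up. Fifteen 16.5 mm holes open through the -x face; the +x side is its foot (floor plate between two runners). On its foot its x axis points straight down and it is 45 mm tall.
- large_center (a point): centre of the larger rack, 40 mm above the bench at the start, 22.5 mm when on its foot. Pushed near its upper edge on the hole face, along the body's +x, the rack tips over its lower foot edge and, some 30 degrees over, falls on to its foot by itself; pushed low it slides.
- small_rack: Smaller blue tube rack, empty, 90 g +-40%, standing on a long side, any yaw. At the start 64 mm tall, 100 mm long along its y, 40 mm thick along its x (+-20). Origin: centre of the underside at the start, z up. Fifteen 11.5 mm holes open through the -x face; the +x side is its foot (floor plate between two runners). On its foot its x axis points straight down and it is 40 mm tall.
- small_center (a point): centre of the smaller rack, 32 mm above the bench at the start, 20 mm when on its foot. Pushed near its upper edge on the hole face, along the body's +x, the rack tips over its lower foot edge and, some 30 degrees over, falls on to its foot by itself; pushed low it slides.
- loaded_rack: bystander: upright blue rack 60 x 110 x 45 mm with five capped tubes, 108 mm high over all; origin under its centre, long along its y
- reagent: bystander: amber bottle, 60 mm across, 130 mm high; origin under its centre
- beaker: bystander: open glass beaker, 64 mm across, 80 mm high; origin under its centre
- tip_box: bystander: white box of pipette tips with clear cover, 82 x 117 x 73 mm high; origin under its centre
- jar: bystander: white jar with blue cap, 64 mm across, 75 mm high; origin under its centre
- timer: bystander: flat white bench timer, 70 x 70 x 23 mm; origin under its centre
- marker: bystander: marker pen lying on the bench, 135 mm long along its x, 14 mm thick; origin under its centre

How it is judged (in metres and radians):
At the end, for the whole second after the job is handed in: Both racks stand at rest on their feet on the bench, holes up (within about 0.1 rad of level), the centre of each within 150 mm of where it started (angle between each of large_rack, small_rack's own x axis and vertical above 3.04 rad and height (world z) of large_center below 0.028 m and distance of each of large_center, small_center from where it was at the start of the episode below 0.15 m and linear speed of each of large_rack, small_rack below 0.02 m/s and angular speed of each of large_rack, small_rack below 0.2 rad/s and height (world z) of small_center below 0.0255 m); the robot touches nothing.
It fails at once if the large rack is lifted or carried (height (world z) of large_center above 0.062 m).
It fails at once if the small rack is lifted or carried (height (world z) of small_center above 0.052 m).
It fails at once if a bystander is moved more than 20 mm (distance of any of loaded_rack, reagent, beaker, tip_box, jar, timer, marker from where it was at the start of the episode above 0.02 m).
It fails at once if an upright bystander is knocked over (angle between any of loaded_rack, reagent, beaker, tip_box, jar, timer's own z axis and vertical above 0.35 rad).
It also fails if it takes over 51 s, if anything falls off the work surface, if the arm or the gripper's body presses on something with over 40 N, if the wrist force passes 120 N, or if a joint passes its speed limit or range.

### The arm

A 7-joint arm with a two-finger parallel gripper is mounted at the origin on the work surface. World frame = base frame: x ahead of the robot, y to its left, z up, the work surface at z = 0. Lengths are in mm, angles in rad, forces in N, time in s.
With the tool pointing down it reaches from about 400 to 875 mm from the base axis. Payload 4.4 kg.
Tool frame: the origin (TCP) lies at the very end of the fingers, on their centre line; the grasp point (between the pads) lies 19 mm behind it (r.tcp_to_grasp is the distance from the TCP to the grasp point, in mm); z points along the fingers, y is the direction in which the jaws open and shut (so a half turn about z gives the same grasp; the last joint's range is limited). The gripper opens to 85 mm and grips with 20 to 120 N. Pads are 22 mm wide; open, the fingers measure 114 mm over their backs; the gripper's body (76 mm by 85 mm) begins 54 mm behind the grasp point. The pads swing forward as they close: fully open they stand 13 mm farther back than shut.
Start: joints at [-1.401, 0.628, 0.038, 1.517, -0.027, 0.996, -0.02], TCP at [151.828, 632.033, 231.313] pointing down, gripper open.
Joint ranges: [-3.06, 3.06], [-0.37, 2.12], [-1.25, 1.32], [0.18, 2.47], [-1.1, 4.24], [0.23, 1.98], [-2.94, 2.94]. Speed limits (rad/s): [2.57, 2.57, 3.14, 3.14, 3.14, 3.14, 3.14].

### API

Orientations are given as a 3x3 rotation matrix whose columns are the frame's x, y, z axes.
In Python, from station import r gives the robot as it stands.
- The arm moves only by the tool step_arm, never from a script. Its argument "rows" is a list of rows, each an object of numbers: "ax", "ay", "az": the turn, a rotation vector about the tool's x, y, z in rad; "tx", "ty", "tz": the shift along the tool's x, y, z in mm; "hand": the closure in counts, from 0 (fully open) to 255 (shut). In form: [{"ax": .., "ay": .., "az": .., "tx": .., "ty": .., "tz": .., "hand": ..}, ...]. A call has 1 to 5 rows; each row is the pose to reach, as a shift and turn from the pose commanded when the call began, along the tool's axes at that moment; what a row does not reach only later rows make up. A row lasts 1/10 s, in which the tool goes at most 50 mm and 8.59 degrees, less where a joint would pass 70% of its speed; a pose out of reach is approached as far as the arm can. A call with a gripper value outside its range is refused whole. The fingers move at their own pace and stop on an object; "newtons" is the grip in N (left out, the last holds). Time passes only in rows, so rows that repeat a pose let the fingers close. It gives the time, the measured TCP pose, the force and the opening at its end, in the units of the state.
- r.get_obs(): the state, without advancing time (a new reading comes with each control period).
- r.get_image(name): name is "side" or "top"; returns the picture (480x640x3 uint8, red, green, blue); there is no depth.
- r.get_calibration(name): a dict with "fx", "fy", "cx", "cy" (pixels), "position" and "orientation" of the camera in the world. Camera axes: x right, y down, z forward; pixel columns grow to the right and rows downward; lengths in mm; the calibration is good to about 2 mm. A picture is of the moment at which its call begins. get_calibration takes no time and is no camera call.
- r.close_job(): hands the job in, once; it reports no verdict.
The state is a dict: "clock": time; "q": joint angles; "qvel": joint speeds; "joint_efforts": joint torques, N m; "ee_pos": TCP position; "tool_rot": TCP orientation; "ft_force": force on the tool from outside, world axes, zero at the start; "moment": the same for the moment, N m; "opening": finger opening in mm.
Only numpy, scipy, OpenCV 4.12 (cv2) and the standard library are available. Lean on these libraries where they do the work, as an engineer would, in place of code of your own. Each camera call takes 0.05 s, during which the arm holds its last target. There are 200 camera calls.

## Working session

There is one attempt and no reset: what is moved stays moved. The work goes in short steps, Python scripts to look and compute and a tool call to move; the robot and the scene stay as the last step left them, time stands still between calls to the robot, and variables do not carry over. Pictures are saved under pics/ and viewed, about 8 in all and at most 12, crops included, and the job is handed in when it is done.

Besides the shell and the picture viewer there is one more tool, called after "Call:" as name([rows], argument=value, ...), one row to a line, values as JSON. step_arm: Moves the arm, as the interface text tells. Its arguments: {"type":"object","properties":{"rows":{"type":"array","items":{"type":"object","properties":{"ax":{"type":"number"},"ay":{"type":"number"},"az":{"type":"number"},"tx":{"type":"number"},"ty":{"type":"number"},"tz":{"type":"number"},"hand":{"type":"number"}}}},"newtons":{"type":"number"}},"required":["rows"]}

```bash
mkdir -p pics; ls; python3 - <<'E'
from station import r
import cv2,json
for n in("top","side"):
    im=r.get_image(n); cv2.imwrite(f"pics/{n}0.png",im[:,:,::-1]); print(n,r.get_calibration(n))
o=r.get_obs();print(o["clock"],o["ee_pos"],o["tool_rot"],o["opening"])
E
```

```text
pics
top {'fx': 595.3720538195631, 'fy': 595.3720538195631, 'cx': 313.1738503424933, 'cy': 235.3750902681747, 'position': array([ 377.87019453,   12.31413083, 1300.05867601]), 'orientation': array([[ 0.02110603, -0.98647946,  0.1625202 ],
       [-0.99971218, -0.02267841, -0.00782568],
       [ 0.01140557, -0.16230825, -0.98667418]])}
side {'fx': 504.91855918718664, 'fy': 504.91855918718664, 'cx': 325.2299923629784, 'cy': 239.52874313266375, 'position': array([ 275.48296782, -759.84172463, 1065.50830836]), 'orientation': array([[ 0.9249142 , -0.29585377,  0.23875565],
       [-0.38016819, -0.71575606,  0.58580321],
       [-0.00242129, -0.63258502, -0.77448714]])}
0.1 [151.67106252 631.46636362 230.48067004] [[-9.72339329e-01  2.33572394e-01 -4.07548837e-04]
 [ 2.33572749e-01  9.72337869e-01 -1.68514235e-03]
 [ 2.67243578e-06 -1.73372248e-03 -9.99998497e-01]] 85.54653959800078
```

View pics/top0.png

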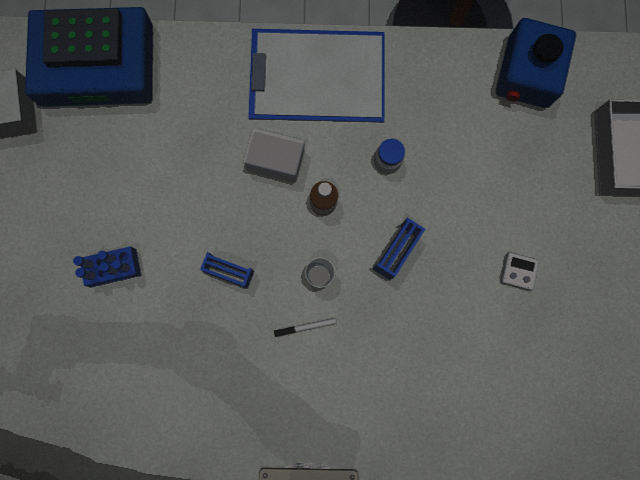

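View pics/side0.png

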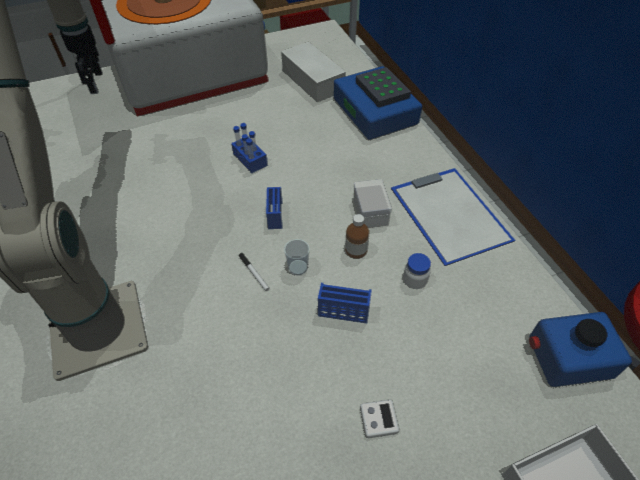

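The top view shows the small rack at about (227,270), the large one at (400,250), the beaker at (318,274), and the bottle, jar and marker nearby. The side view shows the same racks at (274,207) and (344,303). Next I'll enlarge both racks to tell the hole face from the foot face, and measure their top outlines.

```bash
cat > h.py <<'E'
import numpy as np,cv2
from station import r
def ray(n,uv,z):
    c=r.get_calibration(n);uv=np.atleast_2d(uv).astype(float)
    d=np.c_[(uv[:,0]-c["cx"])/c["fx"],(uv[:,1]-c["cy"])/c["fy"],np.ones(len(uv))]@np.array(c["orientation"]).T
    p=np.array(c["position"]);return (p+d*((z-p[2])/d[:,2])[:,None])[:,:2]
def blue(im):
    h=cv2.cvtColor(im,cv2.COLOR_RGB2HSV)
    return cv2.inRange(h,(105,120,40),(130,255,255))
E
python3 - <<'E'
from h import *
t=cv2.imread("pics/top0.png");s=cv2.imread("pics/side0.png")
f=lambda im,x,y,k:cv2.resize(im[y:y+k*3//4,x:x+k],(400,300),interpolation=cv2.INTER_CUBIC)
cv2.imwrite("pics/crops.png",np.vstack([np.hstack([f(t,180,235,90),f(t,355,210,90)]),np.hstack([f(s,230,175,90),f(s,300,270,90)])]))
m=blue(t[:,:,::-1].copy())
m=cv2.morphologyEx(m,cv2.MORPH_CLOSE,np.ones((5,5)))
for nm,z,(x0,x1,y0,y1) in(("small",64,(190,262,240,300)),("large",80,(360,435,205,290))):
    q=np.zeros_like(m);q[y0:y1,x0:x1]=m[y0:y1,x0:x1]
    c=max(cv2.findContours(q,0,1)[0],key=cv2.contourArea)
    b=cv2.boxPoints(cv2.minAreaRect(c));w=ray("top",b,z);print(nm,b.round(1).tolist(),w.round(1).tolist(),w.mean(0).round(1),np.linalg.norm(w-np.roll(w,1,0),axis=1).round(1))
for nm,uv,z in(("beaker",(320,271),80),("bottle",(325,188),130),("jar",(391,149),75),("marker",(276,332),7),("marker",(336,321),7),("tip",(275,152),73),("loaded",(110,266),45)):
    print(nm,ray("top",uv,z).round())
E
```

```text
small [[199.60000610351562, 269.70001220703125], [206.5, 251.39999389648438], [251.6999969482422, 268.6000061035156], [244.6999969482422, 286.79998779296875]] [[503.8, 237.1], [542.3, 224.7], [508.3, 129.1], [470.2, 142.0]] [506.1 183.2] [100.9  40.5 101.4  40.3]
large [[375.79998779296875, 264.8999938964844], [406.8999938964844, 216.89999389648438], [425.29998779296875, 228.8000030517578], [394.20001220703125, 276.79998779296875]] [[520.2, -127.8], [622.6, -192.4], [598.1, -230.9], [496.3, -165.9]] [ 559.3 -179.2] [ 44.9 121.1  45.6 120.8]
beaker [[505. -13.]]
bottle [[668. -19.]]
jar [[ 771. -160.]]
marker [[379.  77.]]
marker [[405. -51.]]
tip [[759.  88.]]
loaded [[509. 430.]]
```

View pics/crops.png

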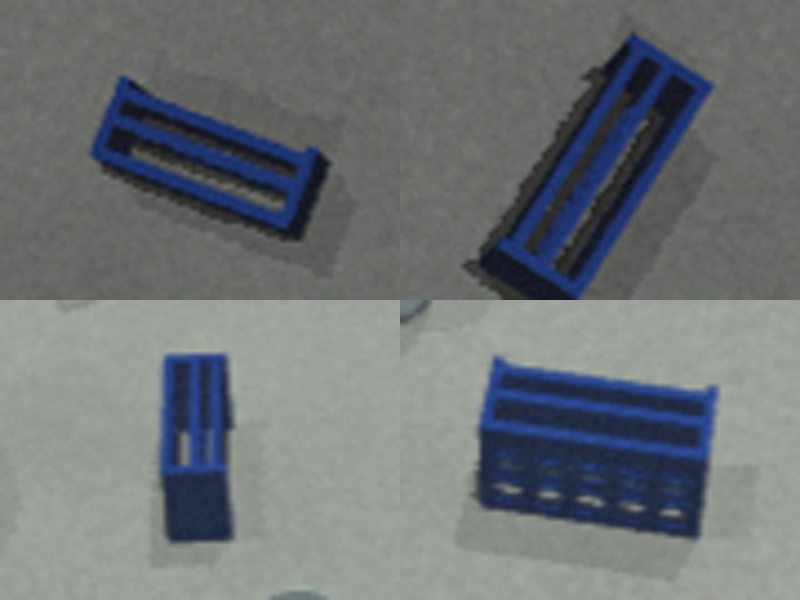

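Both footprints fit: 40x101 and 45x121 mm. The projecting runner ends put the large rack's foot on the +y side, and its hole face shows in the side view. The small rack's foot looks to be on the far (+x) side, so I'll confirm that with a bigger zoom and compute the moves.

```bash
cat >> h.py <<'E'
def go(p,ydir=None):
    o=r.get_obs();R=np.array(o["tool_rot"]);d=R.T@(np.array(p)-o["ee_pos"])
    a=0
    if ydir is not None:
        w=R.T@np.r_[ydir,0];a=np.arctan2(-w[0],w[1])
    print("clk",o["clock"],"ee",np.round(o["ee_pos"],1),"t",d.round(1),"az",round(a,3),"q",np.round(o["q"],2),"open",o["opening"])
E
python3 - <<'E'
from h import *
t=cv2.imread("pics/top0.png");s=cv2.imread("pics/side0.png")
f=lambda im,x,y:cv2.convertScaleAbs(cv2.resize(im[y:y+60,x:x+50],(400,480),interpolation=cv2.INTER_LANCZOS4),alpha=1.8)
cv2.imwrite("pics/small.png",np.hstack([f(t,198,240),f(s,250,175)]))
y=np.array([.334,.942]);n=np.array([.942,-.334]);c=np.array([506,183])
go(np.r_[c-n*55,200],y); go(np.r_[c-n*55,54],y)
E
```

```text
clk 0.1 ee [151.7 631.5 230.5] t [-394.6 -347.5   31.1] az 0.105 q [-1.4   0.63  0.04  1.52 -0.03  1.   -0.02] open 85.54653959800078
clk 0.1 ee [151.7 631.5 230.5] t [-394.6 -347.2  177.1] az 0.105 q [-1.4   0.63  0.04  1.52 -0.03  1.   -0.02] open 85.54653959800078
```

View pics/small.png

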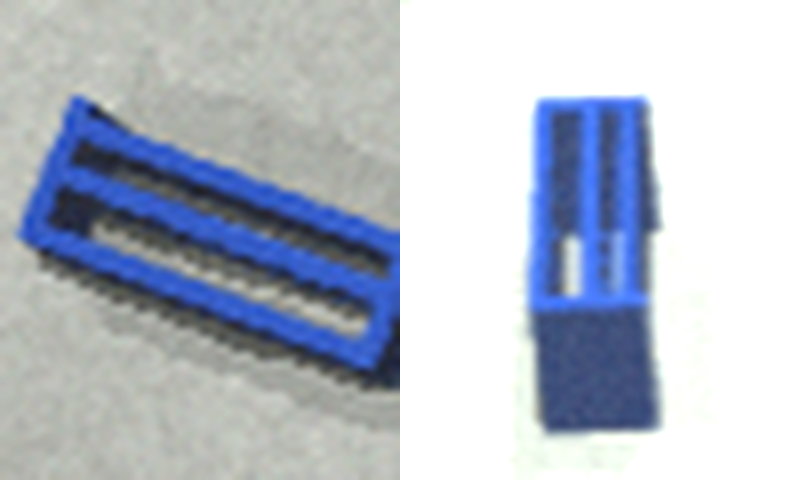

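The zoom confirms it: the runner end protrudes at the upper left (80,100), so the foot is on the far side and the hole face points toward the robot. Small rack first, pushed away from the base.

Call:
step_arm([
  {"tx": -395,"ty": -347,"tz": 30,"az": 0.105,"hand": 255},
  {"tx": -395,"ty": -347,"tz": 30,"az": 0.105,"hand": 255},
  {"tx": -395,"ty": -347,"tz": 30,"az": 0.105,"hand": 255},
  {"tx": -395,"ty": -347,"tz": 30,"az": 0.105,"hand": 255},
  {"tx": -395,"ty": -347,"tz": 30,"az": 0.105,"hand": 255},
])

```text
invalid input at $.rows[0]: expected keys ax, ay, az, tx, ty, tz, hand
```

```bash
python3 -c "
from h import *
y=np.array([.334,.942]);n=np.array([.942,-.334]);c=np.array([506,183])
go(np.r_[c-n*55,200],y)"
```

```text
clk 0.1 ee [151.7 631.5 230.5] t [-394.6 -347.5   31.1] az 0.105 q [-1.4   0.63  0.04  1.52 -0.03  1.   -0.02] open 85.54653959800078
```

Call:
step_arm([
  {"ax": 0,"ay": 0,"az": 0.105,"tx": -395,"ty": -347,"tz": 30,"hand": 255},
  {"ax": 0,"ay": 0,"az": 0.105,"tx": -395,"ty": -347,"tz": 30,"hand": 255},
  {"ax": 0,"ay": 0,"az": 0.105,"tx": -395,"ty": -347,"tz": 30,"hand": 255},
  {"ax": 0,"ay": 0,"az": 0.105,"tx": -395,"ty": -347,"tz": 30,"hand": 255},
  {"ax": 0,"ay": 0,"az": 0.105,"tx": -395,"ty": -347,"tz": 30,"hand": 255},
])

```text
clock: 0.6
ee_pos: [296.4, 426.1, 216.8]
tool_rot: [[-0.943, 0.334, -0.0], [0.334, 0.943, -0.0], [-0.0, -0.0, -1.0]]
ft_force: [2.5, 0.2, 1.0]
opening: 12.2
```

```bash
python3 -c "
from h import *
y=np.array([.334,.942]);n=np.array([.942,-.334]);c=np.array([506,183])
go(np.r_[c-n*55,200],y)"
```

```text
clk 0.6 ee [296.4 426.1 216.8] t [-223.8 -159.2   16.8] az 0.0 q [-1.06  0.46  0.07  1.9  -0.04  0.78  0.26] open 12.171877911237557
```

Call:
step_arm([
  {"ax": 0,"ay": 0,"az": 0,"tx": -224,"ty": -159,"tz": 17,"hand": 255},
  {"ax": 0,"ay": 0,"az": 0,"tx": -224,"ty": -159,"tz": 17,"hand": 255},
  {"ax": 0,"ay": 0,"az": 0,"tx": -224,"ty": -159,"tz": 17,"hand": 255},
  {"ax": 0,"ay": 0,"az": 0,"tx": -224,"ty": -159,"tz": 17,"hand": 255},
  {"ax": 0,"ay": 0,"az": 0,"tx": -224,"ty": -159,"tz": 17,"hand": 255},
])

```text
clock: 1.1
ee_pos: [439.9, 222.1, 201.4]
tool_rot: [[-0.943, 0.334, -0.0], [0.334, 0.943, 0.0], [0.0, -0.0, -1.0]]
ft_force: [0.6, 0.7, -0.9]
opening: 0.3
```

```bash
python3 -c "
from h import *
y=np.array([.334,.942]);n=np.array([.942,-.334]);c=np.array([506,183])
go(np.r_[c-n*55,54],y)"
```

```text
clk 1.1 ee [439.9 222.1 201.4] t [-20.5 -14.8 147.4] az 0.0 q [-0.58  0.45  0.07  1.98 -0.05  0.71  0.76] open 0.25195811799738965
```

Call:
step_arm([
  {"ax": 0,"ay": 0,"az": 0,"tx": -20,"ty": -15,"tz": 0,"hand": 255},
  {"ax": 0,"ay": 0,"az": 0,"tx": -20,"ty": -15,"tz": 50,"hand": 255},
  {"ax": 0,"ay": 0,"az": 0,"tx": -20,"ty": -15,"tz": 100,"hand": 255},
  {"ax": 0,"ay": 0,"az": 0,"tx": -20,"ty": -15,"tz": 147,"hand": 255},
  {"ax": 0,"ay": 0,"az": 0,"tx": -20,"ty": -15,"tz": 147,"hand": 255},
])

```text
clock: 1.6
ee_pos: [448.0, 200.7, 48.5]
tool_rot: [[-0.942, 0.334, -0.013], [0.334, 0.942, -0.006], [0.01, -0.01, -1.0]]
ft_force: [-0.8, -0.8, 0.9]
opening: 0.2
```

```bash
python3 -c "
from h import *
y=np.array([.334,.942]);n=np.array([.942,-.334]);c=np.array([506,183])
go(np.r_[c-n*55,54],y)"
```

```text
clk 1.6 ee [448.  200.7  48.5] t [-5.5  2.7 -5.6] az -0.0 q [-0.5   0.72  0.04  2.08 -0.07  0.36  0.82] open 0.2442808378583603
```

Call:
step_arm([
  {"ax": 0,"ay": 0,"az": 0,"tx": -3,"ty": 2,"tz": -5,"hand": 255},
  {"ax": 0,"ay": 0,"az": 0,"tx": -8,"ty": 2,"tz": -5,"hand": 255},
  {"ax": 0,"ay": 0,"az": 0,"tx": -13,"ty": 2,"tz": -5,"hand": 255},
  {"ax": 0,"ay": 0,"az": 0,"tx": -18,"ty": 2,"tz": -5,"hand": 255},
])

```text
clock: 2.0
ee_pos: [472.7, 199.5, 62.1]
tool_rot: [[-0.942, 0.334, 0.005], [0.334, 0.942, 0.002], [-0.004, 0.003, -1.0]]
ft_force: [-0.5, -0.7, 0.6]
opening: -0.1
```

```bash
python3 -c "
from h import *
y=np.array([.334,.942]);n=np.array([.942,-.334]);c=np.array([506,183])
go(np.r_[c-n*31,54],y)
print(r.get_obs()['tool_rot'])
cv2.imwrite('pics/s1.png',cv2.resize(r.get_image('side')[140:290,180:380,::-1],(800,600)))"
```

```text
clk 2.0 ee [472.7 199.5  62.1] t [-5.9 -4.4  8.1] az -0.0 q [-0.48  0.7   0.04  2.04 -0.07  0.4   0.84] open -0.07317771124018624
[[-0.94243689  0.33435289  0.00456669]
 [ 0.33436455  0.94244155  0.00206604]
 [-0.00361305  0.00347405 -0.99998744]]
```

View pics/s1.png

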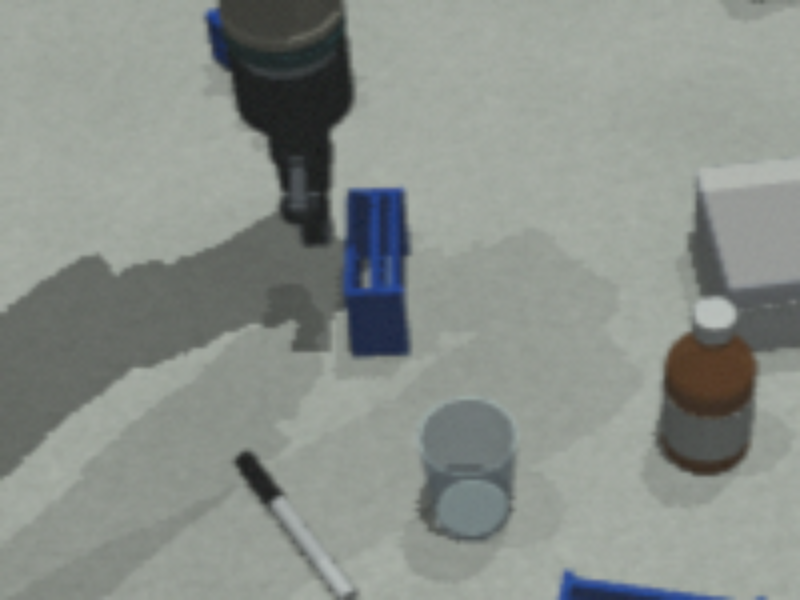

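The fingertips sit just short of the small rack's hole face at about (315,240), and nothing has been disturbed. They are too high at z=62 and still settling, so I'll lower them and settle before pushing.

Call:
step_arm([
  {"ax": 0,"ay": 0,"az": 0,"tx": 5,"ty": -5,"tz": 4,"hand": 255},
  {"ax": 0,"ay": 0,"az": 0,"tx": 5,"ty": -5,"tz": 4,"hand": 255},
  {"ax": 0,"ay": 0,"az": 0,"tx": 5,"ty": -5,"tz": 4,"hand": 255},
])

```text
clock: 2.35
ee_pos: [463.5, 195.7, 55.5]
tool_rot: [[-0.943, 0.334, -0.001], [0.334, 0.943, -0.0], [0.001, -0.001, -1.0]]
ft_force: [0.2, 0.4, -0.2]
opening: -0.1
```

```bash
python3 -c "
from h import *
y=np.array([.334,.942]);n=np.array([.942,-.334]);c=np.array([506,183])
go(np.r_[c-n*31,54],y)"
```

```text
clk 2.35 ee [463.5 195.7  55.5] t [-13.4   2.2   1.5] az 0.0 q [-0.48  0.71  0.04  2.06 -0.07  0.37  0.84] open -0.11817748335740179
```

Contact is expected in about 13 mm, so I'll push gently and watch the force.

Call:
step_arm([
  {"ax": 0,"ay": 0,"az": 0,"tx": -7,"ty": 2,"tz": 1,"hand": 255},
  {"ax": 0,"ay": 0,"az": 0,"tx": -14,"ty": 2,"tz": 1,"hand": 255},
  {"ax": 0,"ay": 0,"az": 0,"tx": -21,"ty": 2,"tz": 1,"hand": 255},
  {"ax": 0,"ay": 0,"az": 0,"tx": -28,"ty": 2,"tz": 1,"hand": 255},
  {"ax": 0,"ay": 0,"az": 0,"tx": -34,"ty": 2,"tz": 1,"hand": 255},
])

```text
clock: 2.85
ee_pos: [497.6, 186.1, 54.7]
tool_rot: [[-0.942, 0.335, -0.0], [0.335, 0.942, -0.0], [0.0, -0.0, -1.0]]
ft_force: [-1.9, 0.7, 4.8]
opening: 0.1
```

```bash
python3 -c "
from h import *
go([0,0,0])
cv2.imwrite('pics/s2.png',cv2.resize(r.get_image('side')[140:290,180:380,::-1],(800,600)))"
```

```text
clk 2.85 ee [497.6 186.1  54.7] t [ 406.6 -341.9   54.8] az 0 q [-0.43  0.73  0.03  1.99 -0.06  0.42  0.87] open 0.1080730936270235
```

View pics/s2.png

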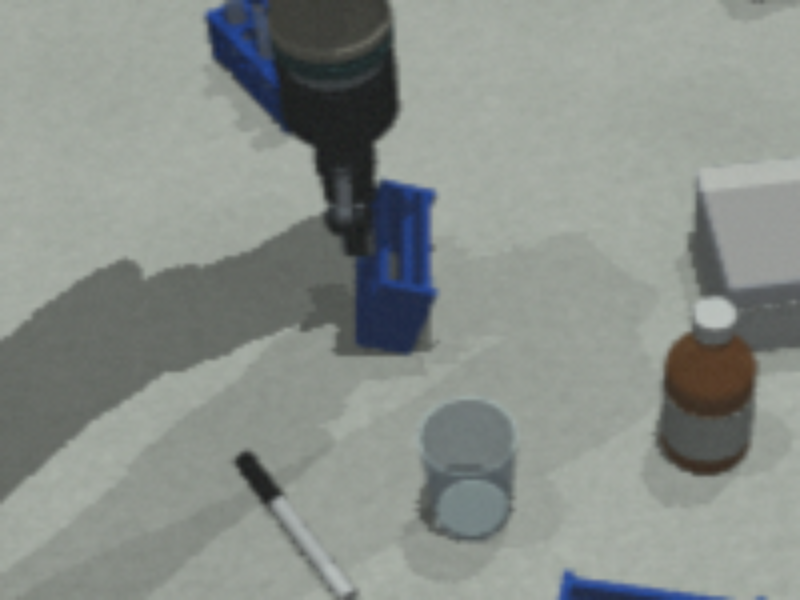

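The rack is tipping cleanly over its foot edge, leaning right by about 10–15°. I'll keep pushing.

Call:
step_arm([
  {"ax": 0,"ay": 0,"az": 0,"tx": -7,"ty": 0,"tz": 0,"hand": 255},
  {"ax": 0,"ay": 0,"az": 0,"tx": -14,"ty": 0,"tz": 0,"hand": 255},
  {"ax": 0,"ay": 0,"az": 0,"tx": -21,"ty": 0,"tz": 0,"hand": 255},
  {"ax": 0,"ay": 0,"az": 0,"tx": -28,"ty": 0,"tz": 0,"hand": 255},
  {"ax": 0,"ay": 0,"az": 0,"tx": -32,"ty": 0,"tz": 0,"hand": 255},
])

```text
clock: 3.4
ee_pos: [528.1, 175.3, 54.6]
tool_rot: [[-0.942, 0.335, 0.001], [0.335, 0.942, -0.0], [-0.001, 0.0, -1.0]]
ft_force: [0.6, -0.5, -0.0]
opening: 0.3
```

Call:
step_arm([
  {"ax": 0,"ay": 0,"az": 0,"tx": 0,"ty": 0,"tz": 0,"hand": 255},
  {"ax": 0,"ay": 0,"az": 0,"tx": 0,"ty": 0,"tz": 0,"hand": 255},
  {"ax": 0,"ay": 0,"az": 0,"tx": 0,"ty": 0,"tz": -50,"hand": 255},
  {"ax": 0,"ay": 0,"az": 0,"tx": 0,"ty": 0,"tz": -100,"hand": 255},
  {"ax": 0,"ay": 0,"az": 0,"tx": 0,"ty": 0,"tz": -145,"hand": 255},
])

```text
clock: 3.9
ee_pos: [526.5, 176.0, 201.3]
tool_rot: [[-0.943, 0.334, -0.001], [0.334, 0.943, -0.0], [0.001, -0.0, -1.0]]
ft_force: [0.5, 0.7, -0.2]
opening: 0.1
```

```bash
python3 -c "
from h import *
y=np.array([.845,-.535]);n=np.array([.535,.845]);c=np.array([559,-179])
go(np.r_[c-n*60,200],y)
cv2.imwrite('pics/s3.png',cv2.resize(r.get_image('side')[140:290,180:380,::-1],(800,600)))"
```

```text
clk 3.9 ee [526.5 176.  201.3] t [-135.7 -382.3    1.3] az 1.795 q [-0.41  0.53  0.05  1.82 -0.04  0.79  0.89] open 0.1371567037764163
```

View pics/s3.png

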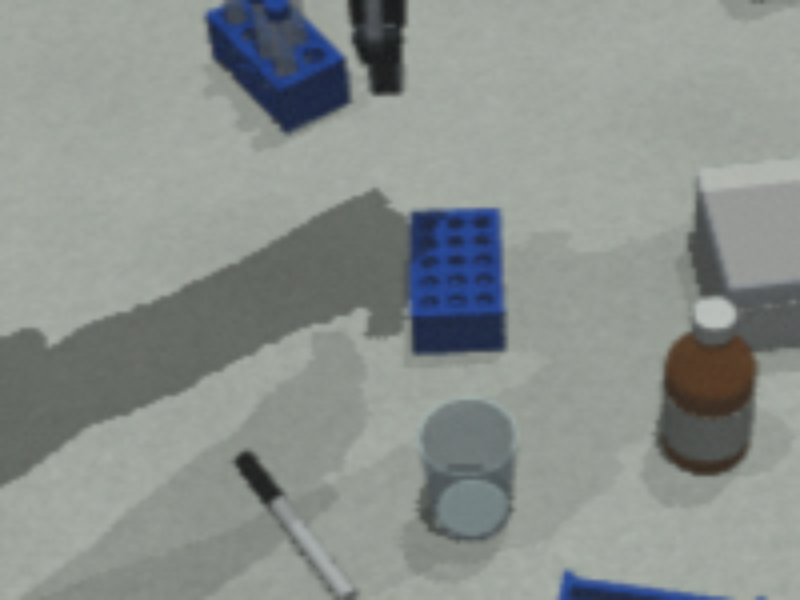

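The small rack stands on its foot, holes up, at about (457,270) in the crop, and the beaker is untouched. Now the large one.

Call:
step_arm([
  {"ax": 0,"ay": 0,"az": 1.795,"tx": -136,"ty": -382,"tz": 0,"hand": 255},
  {"ax": 0,"ay": 0,"az": 1.795,"tx": -136,"ty": -382,"tz": 0,"hand": 255},
  {"ax": 0,"ay": 0,"az": 1.795,"tx": -136,"ty": -382,"tz": 0,"hand": 255},
  {"ax": 0,"ay": 0,"az": 1.795,"tx": -136,"ty": -382,"tz": 0,"hand": 255},
  {"ax": 0,"ay": 0,"az": 1.795,"tx": -136,"ty": -382,"tz": 0,"hand": 255},
])

```text
clock: 4.45
ee_pos: [526.8, -75.6, 199.7]
tool_rot: [[-0.457, 0.889, 0.0], [0.889, 0.457, 0.0], [0.0, 0.0, -1.0]]
ft_force: [0.9, -0.4, 0.3]
opening: 0.1
```

```bash
python3 -c "
from h import *
y=np.array([.845,-.535]);n=np.array([.535,.845]);c=np.array([559,-179])
go(np.r_[c-n*60,200],y)"
```

```text
clk 4.45 ee [526.8 -75.6 199.7] t [-137.1  -70.4   -0.3] az 1.039 q [-0.09  0.51  0.26  1.89 -0.19  0.77  0.75] open 0.08455583150162209
```

Call:
step_arm([
  {"ax": 0,"ay": 0,"az": 1.039,"tx": -137,"ty": -70,"tz": 0,"hand": 255},
  {"ax": 0,"ay": 0,"az": 1.039,"tx": -137,"ty": -70,"tz": 0,"hand": 255},
  {"ax": 0,"ay": 0,"az": 1.039,"tx": -137,"ty": -70,"tz": 0,"hand": 255},
  {"ax": 0,"ay": 0,"az": 1.039,"tx": -137,"ty": -70,"tz": 0,"hand": 255},
  {"ax": 0,"ay": 0,"az": 1.039,"tx": -137,"ty": -70,"tz": 0,"hand": 255},
])

```text
clock: 4.95
ee_pos: [527.6, -230.7, 199.5]
tool_rot: [[0.277, 0.961, -0.0], [0.961, -0.277, -0.001], [-0.001, -0.0, -1.0]]
ft_force: [0.4, 0.8, 0.6]
opening: 0.5
```

```bash
python3 -c "
from h import *
y=np.array([.845,-.535]);n=np.array([.535,.845]);c=np.array([559,-179])
go(np.r_[c-n*60,200],y)"
```

```text
clk 4.95 ee [ 527.6 -230.7  199.5] t [ 0.8 -0.9 -0.5] az 0.284 q [ 0.06  0.6   0.47  1.77 -0.35  0.85  0.42] open 0.5284918556009226
```

Call:
step_arm([
  {"ax": 0,"ay": 0,"az": 0.284,"tx": 1,"ty": -1,"tz": 0,"hand": 255},
  {"ax": 0,"ay": 0,"az": 0.284,"tx": 1,"ty": -1,"tz": 40,"hand": 255},
  {"ax": 0,"ay": 0,"az": 0.284,"tx": 1,"ty": -1,"tz": 80,"hand": 255},
  {"ax": 0,"ay": 0,"az": 0.284,"tx": 1,"ty": -1,"tz": 115,"hand": 255},
  {"ax": 0,"ay": 0,"az": 0.284,"tx": 1,"ty": -1,"tz": 130,"hand": 255},
])

```text
clock: 5.45
ee_pos: [525.9, -225.0, 66.5]
tool_rot: [[0.526, 0.851, -0.005], [0.851, -0.526, 0.003], [-0.0, -0.006, -1.0]]
ft_force: [-0.0, -0.5, -0.4]
opening: -0.1
```

Call:
step_arm([
  {"ax": 0,"ay": 0,"az": 0,"tx": 0,"ty": 0,"tz": 0,"hand": 255},
  {"ax": 0,"ay": 0,"az": 0,"tx": 0,"ty": 0,"tz": 0,"hand": 255},
  {"ax": 0,"ay": 0,"az": 0,"tx": 0,"ty": 0,"tz": 0,"hand": 255},
])

```text
clock: 5.75
ee_pos: [529.1, -227.6, 71.4]
tool_rot: [[0.526, 0.85, 0.003], [0.85, -0.526, -0.001], [0.0, 0.003, -1.0]]
ft_force: [-0.4, 0.8, -0.6]
opening: 0.4
```

```bash
python3 -c "
from h import *
y=np.array([.845,-.535]);n=np.array([.535,.845]);c=np.array([559,-179])
go(np.r_[c-n*34,69],y)
cv2.imwrite('pics/s4.png',cv2.resize(r.get_image('side')[210:360,270:470,::-1],(800,600)))"
```

```text
clk 5.75 ee [ 529.1 -227.6   71.4] t [23.  -0.5  2.4] az 0.01 q [ 0.1   0.79  0.42  1.87 -0.54  0.6   0.3 ] open 0.37225782865891305
```

View pics/s4.png

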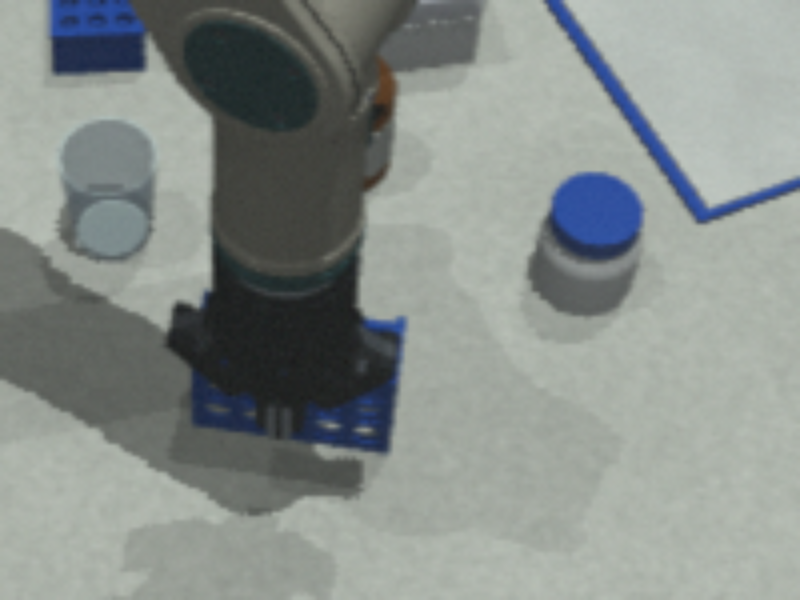

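The fingers are in front of the hole face, centred near (280,420), and the rack is undisturbed. Pushing along tool +x.

Call:
step_arm([
  {"ax": 0,"ay": 0,"az": 0.01,"tx": 8,"ty": 0,"tz": 2,"hand": 255},
  {"ax": 0,"ay": 0,"az": 0.01,"tx": 16,"ty": 0,"tz": 2,"hand": 255},
  {"ax": 0,"ay": 0,"az": 0.01,"tx": 24,"ty": 0,"tz": 2,"hand": 255},
  {"ax": 0,"ay": 0,"az": 0.01,"tx": 31,"ty": 0,"tz": 2,"hand": 255},
  {"ax": 0,"ay": 0,"az": 0.01,"tx": 38,"ty": 0,"tz": 2,"hand": 255},
])

```text
clock: 6.3
ee_pos: [548.4, -193.7, 67.6]
tool_rot: [[0.534, 0.845, 0.0], [0.845, -0.534, -0.0], [0.0, 0.0, -1.0]]
ft_force: [-0.1, 0.1, 0.2]
opening: -0.1
```

```bash
python3 -c "
from h import *
y=np.array([.845,-.535]);n=np.array([.535,.845]);c=np.array([559,-179])
go(np.r_[c+n*12,69],y)
cv2.imwrite('pics/s5.png',cv2.resize(r.get_image('side')[210:360,270:470,::-1],(800,600)))"
```

```text
clk 6.3 ee [ 548.4 -193.7   67.6] t [30.1  1.1 -1.4] az 0.001 q [ 0.03  0.8   0.43  1.85 -0.55  0.61  0.23] open -0.14885348170486176
```

View pics/s5.png

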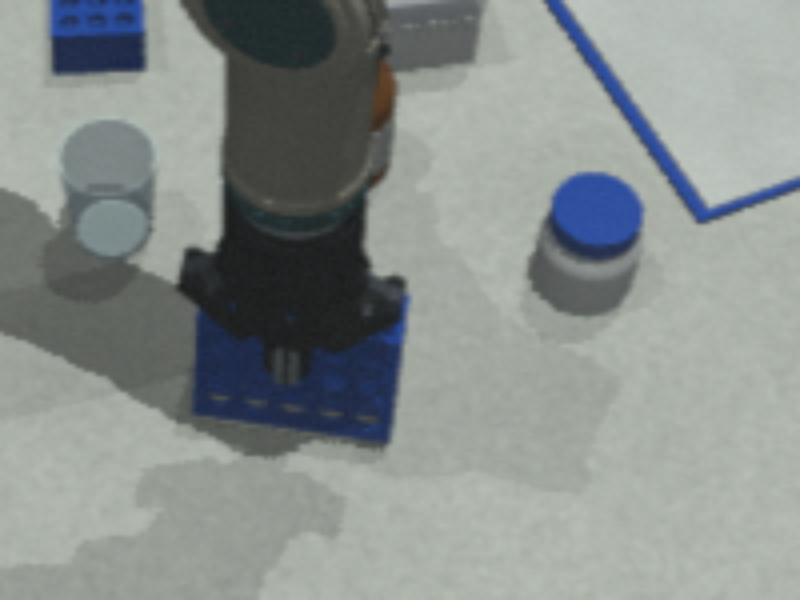

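It's tipping squarely. I'll carry on until it falls, then lift.

Call:
step_arm([
  {"ax": 0,"ay": 0,"az": 0,"tx": 8,"ty": 0,"tz": 0,"hand": 255},
  {"ax": 0,"ay": 0,"az": 0,"tx": 15,"ty": 0,"tz": 0,"hand": 255},
  {"ax": 0,"ay": 0,"az": 0,"tx": 22,"ty": 0,"tz": 0,"hand": 255},
  {"ax": 0,"ay": 0,"az": 0,"tx": 29,"ty": 0,"tz": 0,"hand": 255},
  {"ax": 0,"ay": 0,"az": 0,"tx": 34,"ty": 0,"tz": 0,"hand": 255},
])

```text
clock: 6.85
ee_pos: [566.5, -164.9, 67.5]
tool_rot: [[0.534, 0.845, 0.0], [0.845, -0.534, 0.0], [0.0, -0.0, -1.0]]
ft_force: [-0.2, 0.4, 0.2]
opening: 0.3
```

Call:
step_arm([
  {"ax": 0,"ay": 0,"az": 0,"tx": 0,"ty": 0,"tz": 0,"hand": 255},
  {"ax": 0,"ay": 0,"az": 0,"tx": 0,"ty": 0,"tz": 0,"hand": 255},
  {"ax": 0,"ay": 0,"az": 0,"tx": 0,"ty": 0,"tz": -40,"hand": 255},
  {"ax": 0,"ay": 0,"az": 0,"tx": 0,"ty": 0,"tz": -80,"hand": 255},
  {"ax": 0,"ay": 0,"az": 0,"tx": 0,"ty": 0,"tz": -130,"hand": 255},
])

```text
clock: 7.35
ee_pos: [564.6, -166.0, 197.9]
tool_rot: [[0.536, 0.844, -0.003], [0.844, -0.536, 0.0], [-0.001, -0.003, -1.0]]
ft_force: [1.7, -0.0, -0.2]
opening: 0.3
```

Call:
step_arm([
  {"ax": 0,"ay": 0,"az": 0,"tx": -70,"ty": 0,"tz": -30,"hand": 255},
  {"ax": 0,"ay": 0,"az": 0,"tx": -120,"ty": 0,"tz": -60,"hand": 255},
  {"ax": 0,"ay": 0,"az": 0,"tx": -170,"ty": 0,"tz": -60,"hand": 255},
  {"ax": 0,"ay": 0,"az": 0,"tx": -200,"ty": 0,"tz": -60,"hand": 255},
  {"ax": 0,"ay": 0,"az": 0,"tx": -200,"ty": 0,"tz": -60,"hand": 255},
])

```text
clock: 7.85
ee_pos: [454.0, -341.8, 259.4]
tool_rot: [[0.543, 0.84, -0.0], [0.84, -0.543, -0.005], [-0.004, 0.003, -1.0]]
ft_force: [-1.0, 0.9, -0.3]
opening: -0.0
```

```bash
python3 - <<'E'
from h import *
go([0,0,0])
t=r.get_image('top');s=r.get_image('side')
cv2.imwrite('pics/e.png',np.vstack([cv2.resize(t[200:310,60:500,::-1],(800,200)),cv2.resize(s[100:350,180:480,::-1],(480,400)).copy() if 0 else cv2.copyMakeBorder(cv2.resize(s[100:350,180:480,::-1],(480,400)),0,0,0,320,0)]))
m=cv2.morphologyEx(blue(t),cv2.MORPH_CLOSE,np.ones((7,7)))
for c in cv2.findContours(m,0,1)[0]:
    k=cv2.minAreaRect(c)
    if cv2.contourArea(c)>500 and k[0][1]>190:
        w=ray("top",cv2.boxPoints(k),43);print(k[0],w.mean(0).round(1),np.linalg.norm(w-np.roll(w,1,0),axis=1).round(1))
E
```

```text
clk 7.85 ee [ 454.  -341.8  259.4] t [  41.4 -567.6  257.8] az 0 q [ 0.2   0.54  0.61  1.73 -0.36  0.98  0.37] open -9.735518444720064e-06
(105.93093872070312, 266.3685607910156) [508.7 438.7] [ 69.7 132.3  70.  131.2]
(236.616455078125, 246.35617065429688) [557.6 164.9] [101.   65.1 101.8  64.9]
(372.1081237792969, 233.700927734375) [ 591.9 -124. ] [ 79.6 125.9  80.7 125.2]
```

View pics/e.png

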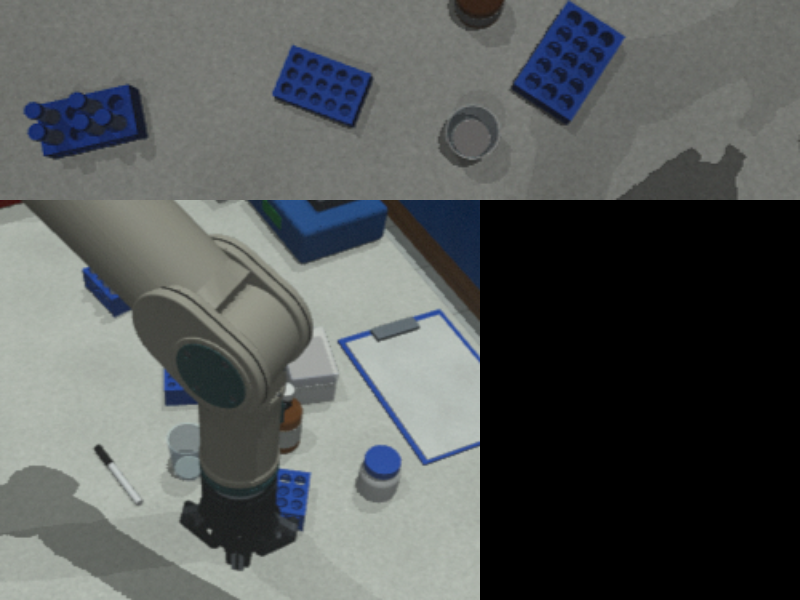

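Both racks stand on their feet, holes up. Their footprints match the upright sizes, and their centres moved about 55 and 64 mm. I'll let the arm settle, then hand in.

Call:
step_arm([
  {"ax": 0,"ay": 0,"az": 0,"tx": 0,"ty": 0,"tz": 0,"hand": 255},
  {"ax": 0,"ay": 0,"az": 0,"tx": 0,"ty": 0,"tz": 0,"hand": 255},
  {"ax": 0,"ay": 0,"az": 0,"tx": 0,"ty": 0,"tz": 0,"hand": 255},
])

```text
clock: 8.25
ee_pos: [460.3, -333.0, 257.1]
tool_rot: [[0.532, 0.847, -0.001], [0.847, -0.532, 0.001], [0.001, -0.001, -1.0]]
ft_force: [0.2, -0.0, 0.0]
opening: -0.4
```

```bash
python3 -c "
from station import r
print(r.close_job())"
```

```text
the job is handed in; nothing more can be done
None
```

Both racks now stand on their feet with the holes up, and I handed the job in at about 8.3 s of the 51 s allowed. I pushed each one near the upper edge of its hole face with the closed fingertips, the small rack first, until it fell on to its foot. Then I moved the arm clear.

- **Racks:** the last top view shows both with all holes facing up. Their outlines measure about 65 x 101 mm and 80 x 126 mm, against 64 x 100 and 80 x 120 mm expected. The large rack's length reads about 6 mm long. The centres moved about 55 mm (small) and 64 mm (large), within the 150 mm limit.
- **Arm:** the fingertips ended about 257 mm above the bench, touching nothing, and the force readings were near zero.
- **Bystanders:** the loaded rack, beaker, bottle, jar, tip box and marker looked unmoved in the pictures. I did not measure their positions again, and the timer was outside the final crop. The arm never went near it.

No check failed.

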